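# Clear the swing, ease the sagging bolt over its bent keeper and hold the guard gate ajar

## Robot

A 7-joint arm with a two-finger parallel gripper is mounted at the origin on the work surface. World frame = base frame: x ahead of the robot, y to its left, z up, the work surface at z = 0. Lengths are in m, angles in rad, forces in N, time in s.
With the tool pointing down it reaches from about 0.425 to 0.925 m from the base axis. Payload 6.8 kg.
Tool frame: the origin (TCP) lies midway between the tips of the shut fingers; the grasp point (between the pads) lies 19 mm behind it; z points along the fingers, x is the direction in which the jaws open and shut, and the axes are right-handed (so a half turn about z gives the same grasp; the last joint's range is limited). The gripper opens to 85 mm and grips with 20 to 120 N. Pads are 22 mm wide; open, the fingers measure 114 mm over their backs; the gripper's body (76 mm by 85 mm) begins 54 mm behind the grasp point. The pads swing forward as they close: fully open they stand 13 mm farther back than shut.
Start: joints at [1.078, 0.477, 0.022, 1.555, -0.011, 1.109, -0.083], TCP at [0.253, -0.626, 0.231] pointing down, gripper open.
Joint ranges: [-2.96, 2.96], [-0.34, 2.1], [-1.41, 1.46], [0.24, 2.44], [-1.37, 4.51], [0.17, 1.92], [-2.96, 2.96]. Speed limits (rad/s): [2.39, 2.39, 3.14, 3.14, 3.14, 3.14, 3.14].

## Interface

Orientations are given as a 3x3 rotation matrix whose columns are the frame's x, y, z axes.
In Python, from station import manip gives the robot as it stands. Calls block until the motion is done:
- manip.move_ptp(position, orientation): joint-space move of the TCP to a pose.
- manip.movel(position, orientation=None, v=0.15, max_force=None): straight line of the TCP; orientation=None keeps the orientation; v is the mean speed in m/s. With max_force (N) it stops when the force on the tool has changed by that much, and returns True; else False.
- manip.move_joints(angles): joint-space move.
- manip.command_gripper(opening, squeeze=None): opening from 0.0 (shut) to 1.0 (fully open); squeeze is the grip in N (None keeps the last); returns when the fingers have stopped.
- manip.wait(seconds).
- manip.solve_ik(position, orientation): joint angles nearest the present ones, or None.
- manip.grab_frame(name): name is "scene" or "top"; returns (picture, depth): 420x560x3 uint8, blue, green, red; 420x560 float32, m along the optical axis (not along the pixel's ray), 0 where there is no reading.
- manip.calibration(name): a dict with "fx", "fy", "cx", "cy" (pixels), "position" and "rotation" of the camera in the world. Camera axes: x right, y up, looking along -z (the intrinsics and any distortion apply to the point x, -y, -z); pixel columns grow to the right and rows downward; lengths in m; the calibration is good to about 2 mm. A picture is of the moment at which its call begins. calibration takes no time and is no camera call.
A pose or a line that the arm cannot do raises manip.Unreachable and nothing moves.
- manip.sign_off(): hands the job in, once; it reports no verdict.
Readings, each from a call of its own:
- manip.current_t(): time.
- manip.current_q(): joint angles.
- manip.current_qvel(): joint speeds.
- manip.current_joint_efforts(): joint torques, N m.
- manip.current_ee_pos(): TCP position.
- manip.current_orientation(): TCP orientation.
- manip.current_wrist_force(): force on the tool from outside, world axes, zero at the start.
- manip.current_ft_torque(): the same for the moment, N m.
- manip.current_finger_gap(): opening from 0.0 (shut) to 1.0 (fully open).
Only numpy, scipy, OpenCV 4.12 (cv2) and the standard library are available. Lean on these libraries where they do the work, as an engineer would, in place of code of your own. Each camera call takes 0.05 s, during which the arm holds its last target.

## Task

The brass calibration standard is standing in the way of the guard gate: set it upright on the bench midway between the mug and the dust blower and let go of it. Then undo the gate's sagging bolt - lift it by its knob over the bent keeper lip while drawing it back towards the hinge - and swing the gate about 30 degrees open towards the robot. Finish holding on: the gate shuts by itself, so end still gripping the bolt knob with the gate held still at that opening, and leave the mug, the blower and the computer mouse where they are.

Things in the scene. Friction and masses are not known exactly. Their poses are not given: they have to be found in the camera images.
- guard: fixed aluminium bench guard round a brass fixture; stands elsewhere each run. Origin on the bench, middle of the gate line; +x into the guard, +y along the gate line to the hinge post (y 160 to 200 mm, 150 mm tall). Latch post y -150 to -200 mm, 130 mm tall; posts and sill 44 mm deep. Clear side walls run 230 mm back from the posts, 128 mm tall
- gate_hinge (a point): point on the gate's vertical hinge axis, 148 mm above the bench; the gate swings about the vertical line through it
- gate_stile (a point): top middle of the gate's free end, at its stile, 296 mm from the hinge axis, 130 mm above the bench. The gate is a clear panel in an aluminium frame, 20 to 130 mm above the bench, 40 mm thick at the top rail, just short of the latch post when shut
- keeper_lip (a point): top middle of the bent-up steel lip (32 mm wide, 4 mm thick, top 142 mm above the bench) across the keeper's mouth on the latch post. Two keeper cheeks (40 mm long, 32 mm apart, tops 164 mm above the bench) flank the bolt head and stop the gate swinging while the head is between them
- bolt_knob: upright round steel knob of the bolt, 18 mm across, 44 mm tall; origin at its centre, 185 mm above the bench while the bolt sags, 225 mm from the hinge axis with the bolt home. The bolt lies along the gate's top in two slotted guides (24 mm wide across the gate, 10 mm along it, tops 180 mm above the bench), 35 mm to the latch side and 95 mm to the hinge side of the knob when home
- bolt_head (a point): middle of the bolt's square steel head (26 by 26 mm, 12 mm thick along the bolt), at the latch end of the 10 mm round rod, 37 mm below and 108 mm from the knob's centre. Home, it sits behind the keeper lip
- bolt_draw (a joint): how far the bolt is drawn along the gate towards the hinge, m: about 0 home (in the keeper), 0.05 fully back; about 1.2 N of friction. The sagging head strikes the keeper lip at about 0.013; the head has left the keeper cheeks from 0.031 on
- bolt_lift (a joint): how far the bolt is raised in its worn guides, m: 0 sagging, 0.016 at the top of the slots; it drops by its own weight (about 2.3 N). The head passes over the lip from about 0.007 of lift
- gate (a joint): gate angle, rad: 0 shut, grows as the gate swings open towards the robot (free end towards -x of the guard), stop at 1.2. A closing spring pulls it shut with 0.45 N m at 0 and 0.70 N m at 0.5 rad
- standard_center (a point): centre (30 mm above its base) of the loose brass calibration standard: upright stepped cylinder, 36 mm across for the lower 46 mm, then a 24 mm neck, 60 mm tall, about 0.3 kg. It stands on the bench in front of the gate, in its swing
- mug: loose white mug, 76 mm across, 80 mm tall; origin at the centre of its underside on the bench, handle along its +y. The dust blower stands about 190 mm away along the mug's -y
- blower: loose round dust blower bulb with an upright nozzle, 60 mm across at its widest, 85 mm tall; origin at the centre of its underside on the bench
- mouse: loose black computer mouse, 105 by 60 by 33 mm, on the blue mat; origin at the centre of its underside; not needed for the job
There are look-alikes about, which are no part of the job. Of the things that look like the mug, the middle-sized one is meant.

How it is judged:
By the outcome, as a careful person would: the job done as asked, in the order asked, and still so for the second after the job is handed in, while the arm keeps its last pose, push and grip.
It also fails if it takes over 61 s, if anything falls off the work surface, if the arm or the gripper's body presses on something with over 40 N, if the wrist force passes 120 N, or if a joint passes its speed limit or range.

## Working session

There is one attempt and no reset: what is moved stays moved. The work goes in short steps, each a Python script; the robot and the scene stay as the last script left them, time stands still between calls to the robot, and variables do not carry over. Pictures are saved under pics/ and viewed, and the job is handed in when it is done.

```bash
ls; mkdir -p pics
python3 - <<'E'
from station import manip
import cv2,numpy as np
for n in("scene","top"):
    p,d=manip.grab_frame(n); cv2.imwrite(f"pics/{n}0.png",p); np.save(f"{n}0.npy",d); print(n,manip.calibration(n))
print(manip.current_t())
E
```

```text
pics
scene {'fx': 467.1813837188669, 'fy': 467.1813837188669, 'cx': 281.26500131422796, 'cy': 209.11184225057414, 'position': array([ 0.90567852, -0.49730658,  1.01101034]), 'rotation': array([[ 0.69033556, -0.58308564,  0.42830825],
       [ 0.7234153 ,  0.54783959, -0.42016912],
       [ 0.01035036,  0.59990243,  0.80000622]])}
top {'fx': 526.2497235578835, 'fy': 526.2497235578835, 'cx': 278.348237825819, 'cy': 209.28186732949123, 'position': array([ 0.1922941 , -0.03576377,  1.53118836]), 'rotation': array([[-0.02966806,  0.98427497, -0.17413382],
       [-0.99955683, -0.02878886,  0.00757325],
       [ 0.00244105,  0.17428133,  0.98469288]])}
0.1
```

View pics/scene0.png

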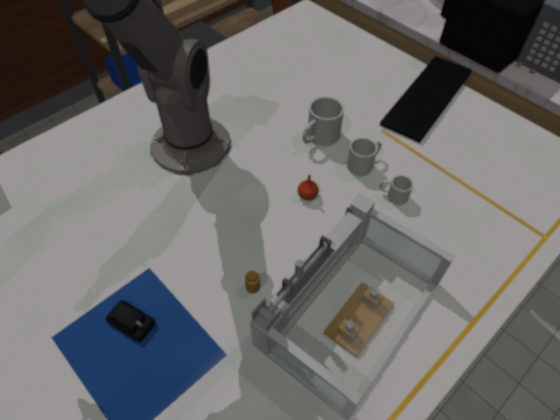

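View pics/top0.png

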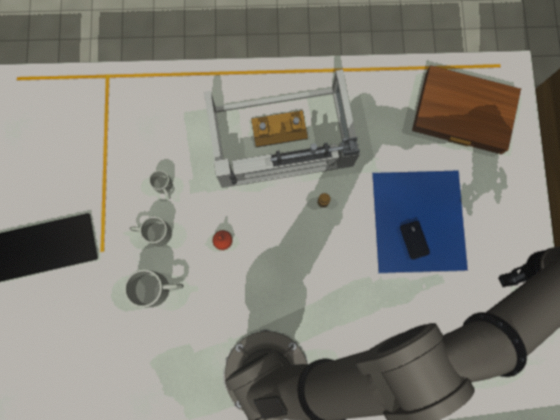

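The mug candidates in the scene view are large (325,120), middle (362,155) and small (400,190). In the top view they are at (147,288), (155,231) and (160,182). The middle one fits: its handle points to +y and the red blower is about 190 mm along its -y. I'll confirm this in crops.

```bash
cat > h.py <<'E'
import cv2,numpy as np
from station import manip
def ray(n,u,v):
    c=manip.calibration(n); d=np.array([(u-c["cx"])/c["fx"],-(v-c["cy"])/c["fy"],-1.])
    return np.array(c["position"]),np.array(c["rotation"])@d
def atz(n,u,v,z):
    p,d=ray(n,u,v); return p+d*(z-p[2])/d[2]
def dep(n,u,v,D):
    p,d=ray(n,u,v); return p+d*D[int(round(v)),int(round(u))]
def proj(n,P):
    c=manip.calibration(n); q=np.array(c["rotation"]).T@(np.array(P)-c["position"])
    return c["cx"]+c["fx"]*q[0]/-q[2], c["cy"]-c["fy"]*q[1]/-q[2]
def cloud(n,D):
    c=manip.calibration(n); v,u=np.mgrid[:420,:560]
    d=np.stack([(u-c["cx"])/c["fx"],-(v-c["cy"])/c["fy"],-np.ones_like(u)],-1)
    return c["position"]+(d*D[...,None])@np.array(c["rotation"]).T
def crop(img,x0,y0,x1,y1,s,name):
    o=cv2.resize(img[y0:y1,x0:x1],None,fx=s,fy=s,interpolation=cv2.INTER_CUBIC)
    for x in range((x0+9)//10*10,x1,10):
        cv2.line(o,((x-x0)*s,0),((x-x0)*s,8 if x%50 else 20),(0,0,255),1)
        if x%20==0: cv2.putText(o,str(x),((x-x0)*s+2,18),0,.4,(0,0,255),1)
    for y in range((y0+9)//10*10,y1,10):
        cv2.line(o,(0,(y-y0)*s),(8,(y-y0)*s),(0,0,255),1)
        if y%20==0: cv2.putText(o,str(y),(10,(y-y0)*s+4),0,.4,(0,0,255),1)
    cv2.imwrite("pics/"+name,o)
E
python3 - <<'E'
from h import *
s=cv2.imread("pics/scene0.png");t=cv2.imread("pics/top0.png")
crop(s,235,190,375,330,4,"c1.png"); crop(t,205,130,365,220,5,"c2.png"); crop(t,120,160,250,270,5,"c3.png")
crop(s,280,90,420,210,5,"c4.png")
E
```

```text
(no output)
```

View pics/c1.png

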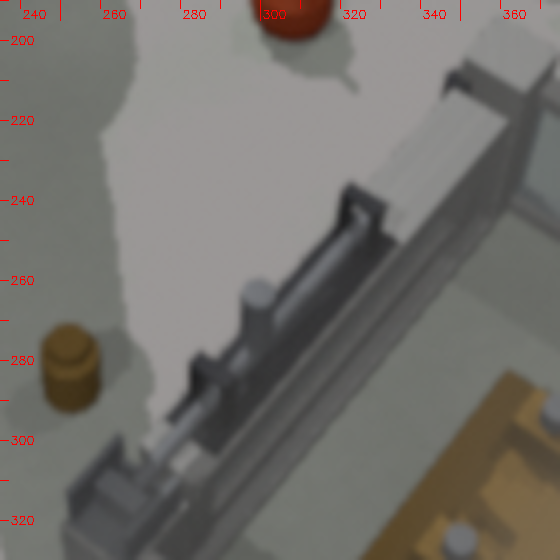

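View pics/c2.png

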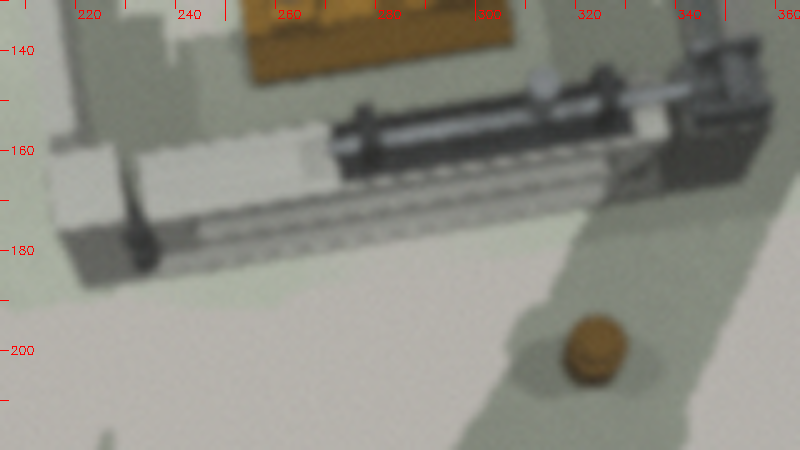

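View pics/c3.png

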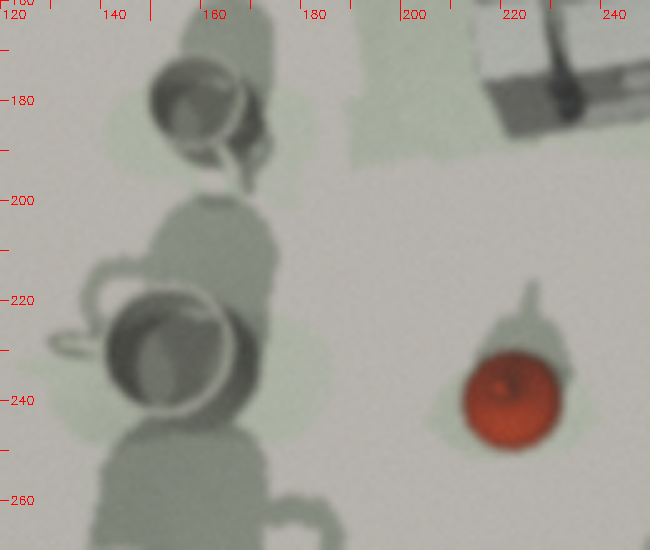

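View pics/c4.png

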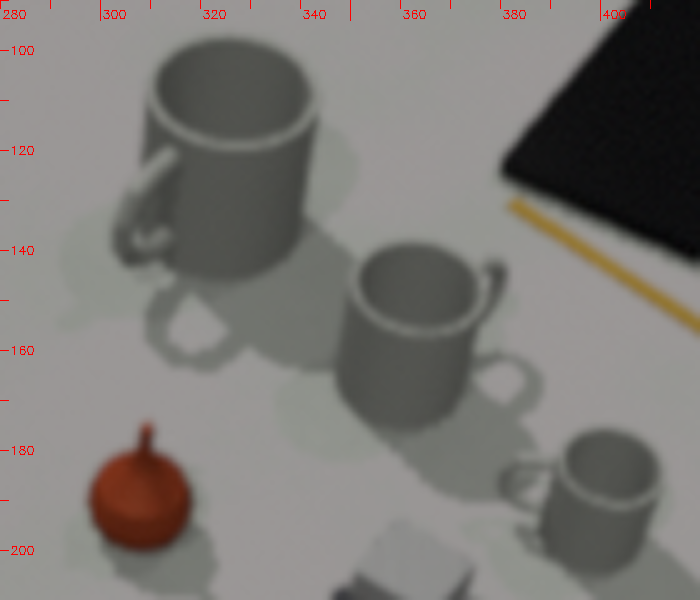

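Run:
```python
from h import *
np.set_printoptions(precision=4,suppress=True)
def both(nm,s,t,z):
    print(nm,atz("scene",*s,z),atz("top",*t,z))
both("mug",(363,147.7),(154,230.4),.08)
both("blowtip",(309.3,175),(219.5,238),.085)
both("blowmid",(308,190.5),(222,240),.028)
both("std",(252.5,274),(323.2,197),.06)
both("knob",(299.5,263.5),(311,145.5),.207)
a,b=atz("top",270,160,.148),atz("top",340,148,.148); print("rod",a,b,(a-b)/np.linalg.norm(a-b))
a,b=atz("scene",326,241,.148),atz("scene",278,301,.148); print("rod scene",a,b,(a-b)/np.linalg.norm(a-b))
for n in("scene","top"):
    P=cloud(n,np.load(n+"0.npy"))
    z=P[...,2]; m=(z>.12)&(z<.25)&(P[...,0]>.4)&(P[...,0]<.95)&(abs(P[...,1])<.35)
    for lo,hi in((.125,.135),(.135,.145),(.145,.155),(.155,.17),(.17,.184),(.184,.25)):
        k=m&(z>=lo)&(z<hi); q=P[k]
        print(n,lo,k.sum(), q.min(0) if len(q) else'',q.max(0) if len(q) else '', q.mean(0) if len(q) else '')
    i=P[(z>.19)&m]; print(i[:40])
```

```text
mug [0.4085 0.3035 0.08  ] [0.3995 0.3003 0.08  ]
blowtip [0.3794 0.1199 0.085 ] [0.3722 0.1181 0.085 ]
blowmid [0.3834 0.1154 0.028 ] [0.3733 0.117  0.028 ]
std [ 0.4863 -0.1751  0.06  ] [ 0.4843 -0.176   0.06  ]
knob [ 0.5973 -0.1416  0.207 ] [ 0.5931 -0.1362  0.207 ]
rod [ 0.5733 -0.0278  0.148 ] [ 0.6016 -0.2194  0.148 ] [-0.1458  0.9893  0.    ]
rod scene [ 0.5744 -0.0329  0.148 ] [ 0.6063 -0.2084  0.148 ] [-0.1788  0.9839  0.    ]
scene 0.125 3556 [ 0.5382 -0.2738  0.125 ] [0.8432 0.1574 0.135 ] [ 0.6587 -0.0893  0.1297]
scene 0.135 274 [ 0.5427 -0.2691  0.135 ] [0.6333 0.1277 0.145 ] [ 0.5961 -0.1099  0.1389]
scene 0.145 723 [ 0.54   -0.2688  0.1453] [0.6337 0.1279 0.155 ] [ 0.5864 -0.0608  0.151 ]
scene 0.155 320 [ 0.5497 -0.2684  0.155 ] [0.634  0.0912 0.1692] [ 0.6076 -0.2118  0.1616]
scene 0.17 174 [ 0.5721 -0.1835  0.1704] [ 0.6142 -0.0412  0.1836] [ 0.5954 -0.1214  0.1787]
scene 0.184 101 [ 0.5878 -0.1506  0.1843] [ 0.606  -0.1331  0.2117] [ 0.5986 -0.1439  0.2011]
[[ 0.5908 -0.1395  0.2101]
 [ 0.5908 -0.1365  0.2066]
 [ 0.5932 -0.1362  0.2092]
 [ 0.5931 -0.1331  0.2054]
[... 1892 characters left out ...]
 0.5924 -0.1442  0.2039]
 [ 0.5929 -0.147   0.2021]
 [ 0.5916 -0.1493  0.206 ]
 [ 0.5923 -0.1342  0.1963]
 [ 0.5898 -0.1363  0.2042]
 [ 0.5888 -0.1386  0.2076]
 [ 0.5889 -0.1413  0.2068]
 [ 0.5877 -0.1436  0.2105]
 [ 0.5887 -0.1465  0.2072]
 [ 0.5881 -0.1489  0.2088]
 [ 0.5905 -0.1343  0.1932]
 [ 0.5864 -0.136   0.2067]
 [ 0.5859 -0.1385  0.208 ]
 [ 0.5865 -0.1412  0.2058]
 [ 0.5853 -0.1435  0.2097]
 [ 0.5859 -0.1464  0.2072]
 [ 0.5863 -0.1491  0.2058]
 [ 0.5883 -0.1344  0.1913]
 [ 0.5862 -0.1365  0.1981]
 [ 0.5852 -0.1389  0.2013]
 [ 0.5842 -0.1412  0.2045]
 [ 0.5852 -0.1441  0.201 ]
 [ 0.5846 -0.1466  0.2026]
 [ 0.5876 -0.1501  0.1923]
 [ 0.5841 -0.1392  0.196 ]
 [ 0.5823 -0.1414  0.2016]]
```

Run:
```python
from h import *
from scipy.optimize import least_squares
np.set_printoptions(precision=4,suppress=True)
print("tcp", manip.current_ee_pos())
print("hinge scene",atz("scene",346.5,209.5,.148),"top",atz("top",228.5,159,.148),atz("top",231,177,.148))
for n in("scene","top"):
    P=cloud(n,np.load(n+"0.npy")); x,y,z=P[...,0],P[...,1],P[...,2]
    print(n,"bench z",np.median(z[(x>.3)&(x<.5)&(abs(y)<.1)]))
    for nm,k in (("hingepost",(z>.144)&(z<.157)&(x>.5)&(x<.7)&(y>.075)&(y<.2)),("keeper",(z>.157)&(z<.17)&(y<-.2)&(y>-.35)&(x>.5)),("above",(z>.143)&(x>.5)&(x<.7)&(y<.2)&(y>-.3)),("guides",(z>.172)&(z<.186)&(x>.5)&(abs(y)<.2)),("rail",(z>.122)&(z<.138)&(x>.5)&(x<.64)&(y<.05)&(y>-.15))):
        q=P[k][:,:2].astype(np.float32); r=cv2.minAreaRect(q); print(nm,len(q),q.mean(0),r, cv2.boxPoints(r).ravel())
    for nm,c,zl,r in(("mug",(.404,.302),(.012,.085),.038),("std",(.485,-.176),(.008,.062),.018),("blow",(.377,.117),(.008,.08),.03)):
        k=(np.hypot(x-c[0],y-c[1])<r+.02)&(z>zl[0])&(z<zl[1]); q=P[k]
        if nm=="mug": 
            q=q[q[:,2]>.074]; f=lambda p:np.hypot(q[:,0]-p[0],q[:,1]-p[1])-.0365
            s=least_squares(f,c,loss="soft_l1",f_scale=.002)
        elif nm=="std":
            q=q[q[:,2]>.055]; print(nm,"mean top",q.mean(0),len(q)); continue
        else:
            f=lambda p:np.sqrt((q[:,0]-p[0])**2+(q[:,1]-p[1])**2+(q[:,2]-p[2])**2)-.030
            s=least_squares(f,list(c)+[.028],loss="soft_l1",f_scale=.002)
        print(nm,len(q),s.x,s.cost)
```

```text
tcp [ 0.2531 -0.6252  0.2304]
hinge scene [0.5477 0.0651 0.148 ] top [0.5794 0.0847 0.148 ] [0.529  0.0787 0.148 ]
scene bench z 0.0004970444648004779
hingepost 285 [0.5638 0.1028] ((0.5624948143959045, 0.10475759208202362), (0.04427627474069595, 0.04204890504479408), 7.193185329437256) [0.5379 0.1228 0.5432 0.0811 0.5871 0.0867 0.5818 0.1284]
keeper 208 [ 0.612  -0.2476] ((0.6111939549446106, -0.24637700617313385), (0.04074762016534805, 0.04016415774822235), 7.5370001792907715) [ 0.5884 -0.2291  0.5936 -0.269   0.634  -0.2636  0.6288 -0.2238]
above 1365 [ 0.5937 -0.1113] ((0.5860862135887146, -0.07044853270053864), (0.044950712472200394, 0.3958374261856079), 7.59397029876709) [ 0.5377  0.1228  0.59   -0.2696  0.6345 -0.2637  0.5822  0.1287]
guides 166 [ 0.5955 -0.1225] ((0.5930435061454773, -0.11242234706878662), (0.024037383496761322, 0.14182640612125397), 7.805613040924072) [ 0.5715 -0.0438  0.5908 -0.1843  0.6146 -0.181   0.5953 -0.0405]
rail 1083 [ 0.588 -0.045] ((0.5845835208892822, -0.049301184713840485), (0.041302330791950226, 0.20521794259548187), 7.722836017608643) [ 0.5503
[... 680 characters left out ...]
949, -0.07283973693847656), (0.04381338879466057, 0.3957400918006897), 7.876699924468994) [ 0.5319  0.1202  0.5862 -0.2718  0.6296 -0.2658  0.5753  0.1262]
guides 80 [ 0.5864 -0.1163] ((0.5867793560028076, -0.1147293969988823), (0.024646151810884476, 0.14076237380504608), 8.099037170410156) [ 0.5647 -0.0468  0.5845 -0.1861  0.6089 -0.1827  0.5891 -0.0433]
rail 856 [ 0.5738 -0.0398] ((0.5779657959938049, -0.048297904431819916), (0.0422540158033371, 0.20303915441036224), 8.257768630981445) [ 0.5425  0.0491  0.5716 -0.1518  0.6135 -0.1457  0.5843  0.0552]
mug 123 [0.402  0.3036] 0.0001375144476651068
std mean top [ 0.48   -0.1797  0.0583] 42
blow 324 [0.3742 0.1174 0.0204] 0.0008852061934719065
```

```bash
cat >> h.py <<'E'
YAW=np.deg2rad(7.8); GO=np.array([.5834,-.0716])
def w2g(p): 
    d=np.asarray(p)[...,:2]-GO; c,s=np.cos(YAW),np.sin(YAW)
    return np.stack([d[...,0]*c+d[...,1]*s,-d[...,0]*s+d[...,1]*c],-1)
def g2w(x,y):
    c,s=np.cos(YAW),np.sin(YAW); return GO+np.array([c*x-s*y,s*x+c*y])
def down(a):  # jaw axis at heading a, tool down
    x=np.array([np.cos(a),np.sin(a),0]); z=np.array([0,0,-1.]); return np.stack([x,np.cross(z,x),z],1)
E
python3 - <<'E'
from h import *
np.set_printoptions(precision=4,suppress=True)
print(manip.current_orientation())
for n,off in(("scene",.003),("top",-.003)):
    P=cloud(n,np.load(n+"0.npy")); P[...,0]-=off; G=w2g(P)
    k=(G[...,1]>.12)&(G[...,1]<.162)&(G[...,0]<.03)&(G[...,0]>-.06)&(P[...,2]>.05)
    print(n); print(np.c_[G[k],P[k][:,2]][::1 if n=="scene" else 1][:150].tolist().__len__())
    for v,u in np.argwhere(k):
        if P[v,u,2]>.133: print((int(u),int(v)),G[v,u].round(3),P[v,u,2].round(3),end=';')
a=np.arctan2(-.15,.988)
for p in((.485,-.177,.25),(.485,-.177,.012),(.391,.2115,.2),(.391,.2115,.012)):
    for A in(a,a+np.pi): print(p,A,manip.solve_ik(p,down(A)))
s=cv2.imread("pics/scene0.png");t=cv2.imread("pics/top0.png")
crop(s,325,190,375,240,10,"c5.png"); crop(t,205,145,255,195,10,"c6.png")
E
```

```text
[[ 0.3754 -0.9269 -0.0007]
 [-0.9269 -0.3754  0.0014]
 [-0.0016  0.0001 -1.    ]]
scene
150
(351, 204) [-0.019  0.158] 0.152;(352, 204) [-0.018  0.159] 0.152;(353, 204) [-0.015  0.16 ] 0.154;(351, 205) [-0.019  0.159] 0.146;(352, 205) [-0.018  0.161] 0.146;(353, 205) [-0.015  0.16 ] 0.15;(354, 205) [-0.013  0.162] 0.149;(355, 205) [-0.011  0.162] 0.151;(350, 206) [-0.022  0.161] 0.139;(351, 206) [-0.019  0.159] 0.143;(352, 206) [-0.015  0.157] 0.148;(353, 206) [-0.015  0.161] 0.144;(354, 206) [-0.012  0.16 ] 0.149;(355, 206) [-0.009  0.16 ] 0.15;(357, 206) [-0.005  0.162] 0.152;(350, 207) [-0.021  0.16 ] 0.136;(351, 207) [-0.017  0.157] 0.143;(352, 207) [-0.015  0.158] 0.143;(353, 207) [-0.013  0.158] 0.145;(354, 207) [-0.011  0.16 ] 0.145;(355, 207) [-0.008  0.159] 0.148;(356, 207) [-0.006  0.16 ] 0.149;(357, 207) [-0.004  0.159] 0.152;(358, 207) [-0.002  0.161] 0.152;(349, 208) [-0.022  0.158] 0.134;(350, 208) [-0.02   0.159] 0.134;(351, 208) [-0.018  0.161] 0.134;(352, 208) [-0.015  0.158] 0.14;(353, 208) [-0.013  0.159] 0.141;(354, 208) [-0.01   0.159] 0.142;(355, 208) [-0.008  0
[... 4455 characters left out ...]
.022 ]
(0.485, -0.177, 0.25) 2.990921411476393 [-0.7512  0.4465  1.3019  1.9598 -0.4845  1.106  -2.5375]
(0.485, -0.177, 0.012) -0.1506712421133998 [ 0.5043  0.5668 -0.3426  2.0651  0.3444  0.5635 -0.2331]
(0.485, -0.177, 0.012) 2.990921411476393 [ 0.0097  0.5627  0.2761  2.099  -0.299   0.5165 -2.7855]
(0.391, 0.2115, 0.2) -0.1506712421133998 [ 0.3078  0.2906 -1.0724  2.0637  0.3124  0.9594 -1.0804]
(0.391, 0.2115, 0.2) 2.990921411476393 [ 0.378   0.33   -1.1692  2.061   0.3674  0.9799  2.0089]
(0.391, 0.2115, 0.012) -0.1506712421133998 [-0.1128  0.5475 -0.6276  2.2128  0.6164  0.5572 -1.3594]
(0.391, 0.2115, 0.012) 2.990921411476393 [ 0.2936  0.8378 -1.194   2.191   1.0618  0.913   1.4168]
```

View pics/c5.png

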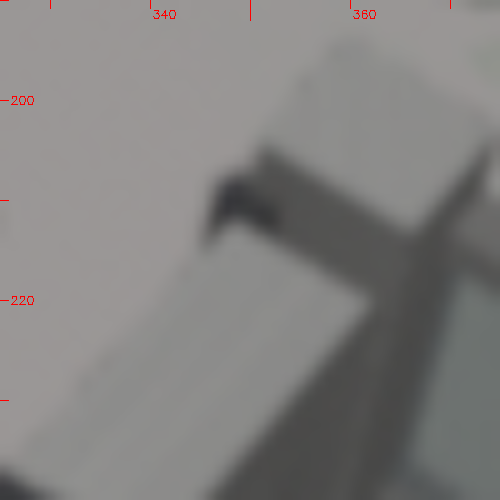

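View pics/c6.png

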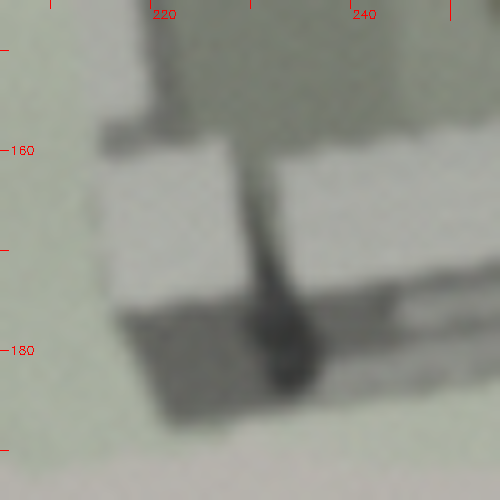

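The hinge barrel shows dark at the front of the gate, at about guard x -0.024, y 0.152. Next I'll pick up the standard.

Run:
```python
from h import *
np.set_printoptions(precision=4,suppress=True)
a=np.arctan2(-.15,.988); R=down(a)
manip.move_ptp((.484,-.177,.2),R); 
manip.command_gripper(.75,40)
print(manip.current_t())
print(manip.movel((.484,-.177,.012),R,v=.12,max_force=15),manip.current_ee_pos(),manip.current_t())
manip.command_gripper(0,40); print("gap",manip.current_finger_gap())
manip.movel((.484,-.177,.05),R,v=.15)
print(manip.current_t(),manip.current_wrist_force(),manip.current_q())
p,d=manip.grab_frame("scene"); crop(p,190,220,320,330,5,"p1.png")
```

```text
2.2833
False [ 0.4845 -0.1771  0.0126] 4.0
gap 0.4123342130605851
4.7667 [ 0.5256  0.1887 -3.8523] [ 0.5151  0.4984 -0.3527  2.0552  0.2832  0.633  -0.179 ]
```

View pics/p1.png

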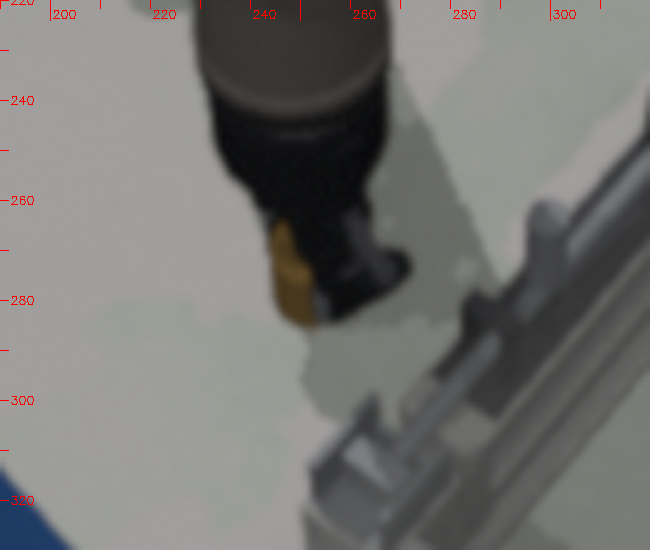

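The standard is gripped (gap 0.41, about 35 mm) and lifted upright at about (246,275). Now I'll carry it over.

Run:
```python
from h import *
np.set_printoptions(precision=4,suppress=True)
a=np.arctan2(-.15,.988); R=down(a)
X,Y=.3909,.2115
manip.movel((.47,-.12,.18),R,v=.2)
manip.movel((X,Y,.18),R,v=.25)
print(manip.current_t(),manip.current_ee_pos(),manip.current_q())
p,d=manip.grab_frame("scene"); crop(p,260,90,420,210,5,"p2.png")
manip.movel((X,Y,.03),R,v=.12)
print(manip.movel((X,Y,.0105),R,v=.04,max_force=6),manip.current_ee_pos(),manip.current_wrist_force(),manip.current_t())
p,d=manip.grab_frame("top"); crop(p,120,160,250,270,5,"p3.png")
```

```text
7.2 [0.391  0.2103 0.1797] [-0.0255  0.2255 -0.6784  2.1014  0.1847  0.8729 -0.9632]
True [0.3912 0.2114 0.0125] [-0.2378 -1.5693  6.3737] 9.1083
```

View pics/p2.png

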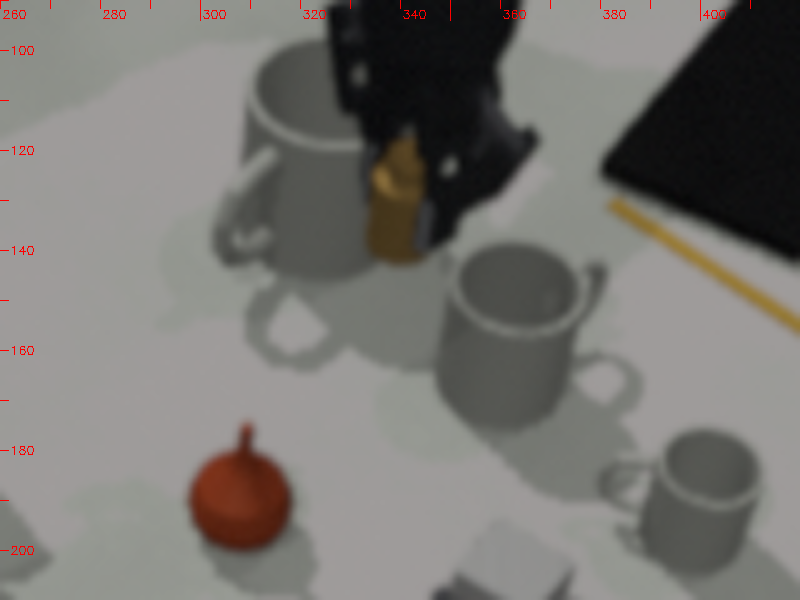

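View pics/p3.png

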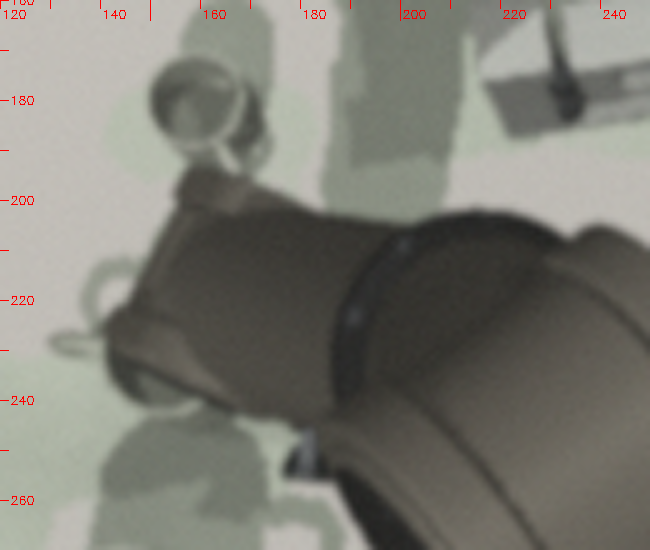

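Run:
```python
from h import *
np.set_printoptions(precision=4,suppress=True)
R=down(np.arctan2(-.15,.988))
manip.command_gripper(.65,40)
X,Y,_=manip.current_ee_pos()
manip.movel((X,Y,.2),R,v=.2)
manip.movel((.45,.0,.30),R,v=.3)
print(manip.current_t())
for n in("scene","top"):
    p,d=manip.grab_frame(n); cv2.imwrite(f"pics/{n}1.png",p); np.save(n+"1.npy",d)
    crop(p,*((260,90,420,210) if n=="scene" else (120,160,250,270)),5,f"p4{n}.png")
```

```text
11.5333
```

View pics/p4scene.png

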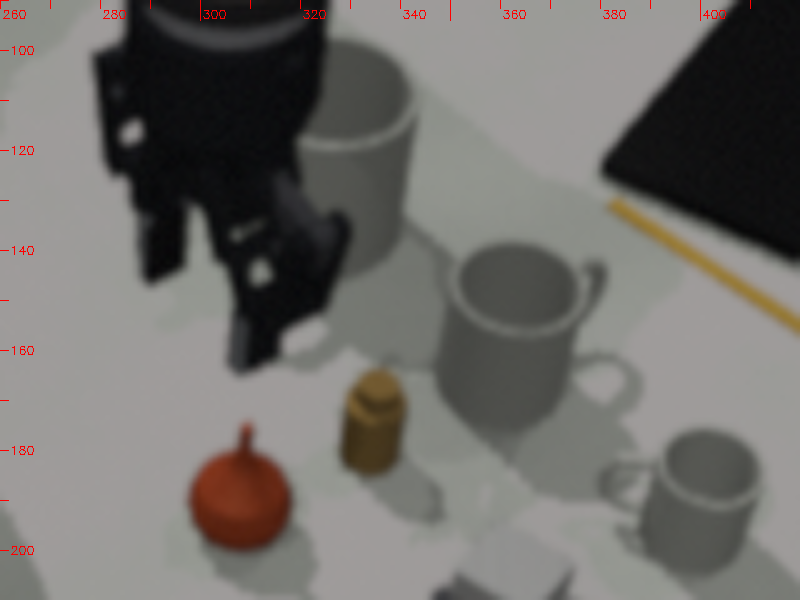

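View pics/p4top.png

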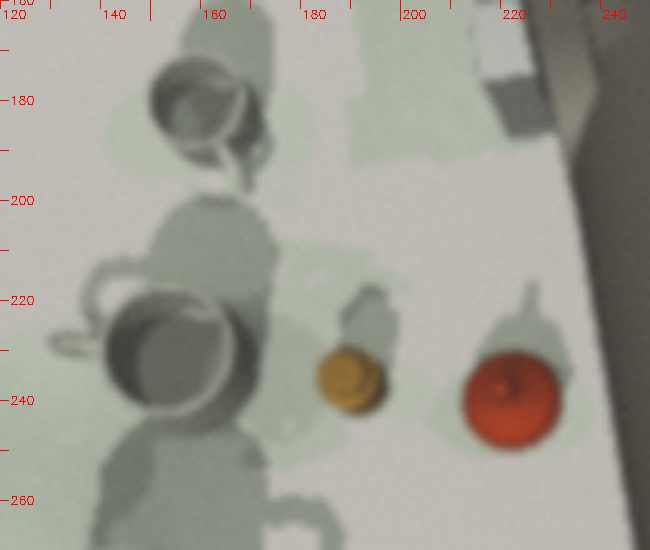

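Run:
```python
from h import *
np.set_printoptions(precision=4,suppress=True)
print(atz("scene",335.3,167.5,.06),atz("top",188.3,235.2,.06))
for n in("scene","top"):
    P=cloud(n,np.load(n+"1.npy")); x,y,z=[P[...,i] for i in range(3)]
    k=(np.hypot(x-.391,y-.21)<.03)&(z>.054)&(z<.066); print(n,P[k].mean(0),k.sum())
# ik feasibility for gate part
kg=(0,-.0725); H=np.array([-.024,.152]); q0=manip.current_q()
for A in(YAW,YAW+np.pi,YAW+np.pi/2):
  for th in (0,.52):
    x,y=g2w(0,-.03) if th else g2w(*kg)
    print(np.round(A,2),th,manip.solve_ik((x,y,.18),down(A-th)))
```

```text
[0.3948 0.2078 0.06  ] [0.3858 0.2083 0.06  ]
scene [0.3947 0.2082 0.0597] 57
top [0.3886 0.208  0.0592] 43
0.14 0 [ 0.4334  0.4533 -0.3943  1.7452  0.2035  0.9834  0.0977]
0.14 0.52 [ 0.3806  0.4332 -0.4088  1.7786  0.2035  0.9714 -0.4937]
3.28 0 [ 0.1879  0.4245 -0.0693  1.7631  0.0349  0.9552 -2.9008]
3.28 0.52 [ 0.6294  0.5082 -0.7537  1.7617  0.3987  1.0308  2.487 ]
1.71 0 [ 0.5687  0.4868 -0.5805  1.7356  0.3076  1.0111  1.5832]
1.71 0.52 [ 0.4733  0.4544 -0.5335  1.7721  0.2705  0.9885  1.021 ]
```

The standard is upright at about (0.391, 0.208), against a midpoint of (0.391, 0.2115). The mug and blower haven't moved. Now the knob, with the jaws across the gate.

Run:
```python
from h import *
np.set_printoptions(precision=4,suppress=True)
R=down(YAW); x,y=.594,-.143
manip.move_ptp((x,y,.28),R)
manip.command_gripper(.75,40)
print(manip.movel((x,y,.168),R,v=.12,max_force=8),manip.current_ee_pos(),manip.current_t())
p,d=manip.grab_frame("scene"); crop(p,230,190,370,330,4,"p5.png")
```

```text
False [ 0.5947 -0.143   0.1689] 13.8
```

View pics/p5.png

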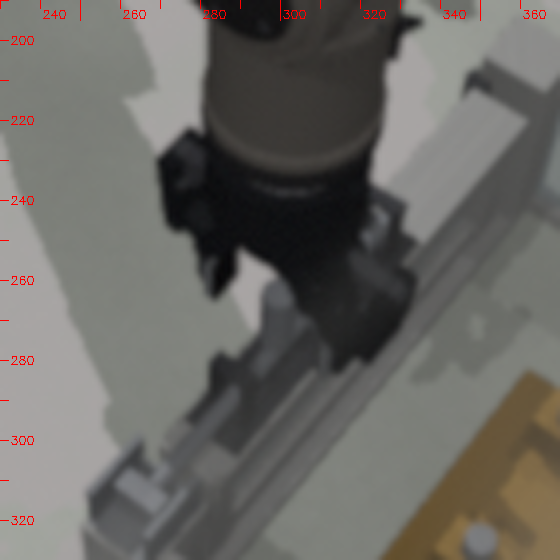

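The knob at (297,265) sits between the two fingers. I'll close, then lift and draw.

Run:
```python
from h import *
np.set_printoptions(precision=4,suppress=True)
print("f0",manip.current_wrist_force())
manip.command_gripper(0,50)
print("gap",manip.current_finger_gap(),manip.current_wrist_force(),manip.current_ee_pos())
x,y,z=manip.current_ee_pos()
R=manip.current_orientation()
print(manip.movel((x,y,z+.0105),R,v=.03,max_force=20),manip.current_ee_pos(),manip.current_wrist_force(),manip.current_t())
```

```text
f0 [-0.821   0.3519 -0.4062]
gap 0.19699387307957988 [1.3094 0.3767 2.3296] [ 0.5944 -0.143   0.1685]
False [ 0.5943 -0.143   0.1789] [ 1.1845 -0.0379 -3.2454] 14.85
```

Run:
```python
from h import *
np.set_printoptions(precision=4,suppress=True)
x,y,z=manip.current_ee_pos(); R=down(YAW)
d=np.array([-np.sin(YAW),np.cos(YAW)])*.042
print(manip.movel((x+d[0],y+d[1],z),R,v=.04,max_force=15),manip.current_ee_pos(),manip.current_wrist_force(),manip.current_finger_gap(),manip.current_t())
p,_=manip.grab_frame("scene"); crop(p,230,190,370,330,4,"p6.png")
```

```text
False [ 0.5885 -0.1009  0.1789] [ 0.4087  1.1786 -2.0528] 0.19980982073944933 16.05
```

View pics/p6.png

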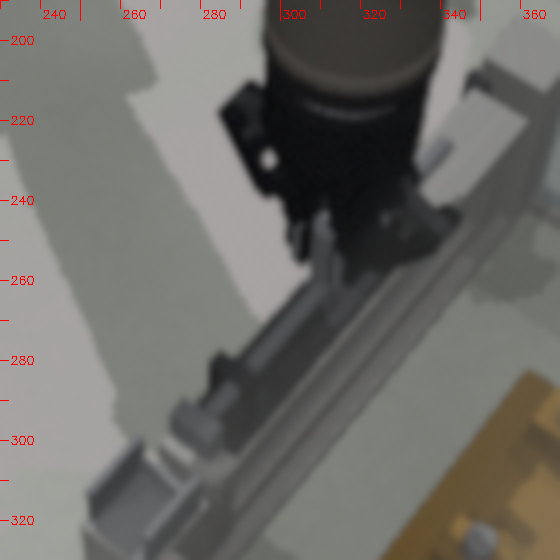

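The bolt head at (277,296) is clear of the cheeks at (265,300), so I'll swing the gate.

Run:
```python
from h import *
np.set_printoptions(precision=4,suppress=True)
H=g2w(-.024,.152); x,y,z=manip.current_ee_pos(); r0=np.array([x,y])-H
print("H",H,"r0",r0)
for th in np.deg2rad(np.arange(5,31,5)):
    c,s=np.cos(-th),np.sin(-th); p=H+np.array([[c,-s],[s,c]])@r0
    st=manip.movel((*p,z),down(YAW-th),v=.05,max_force=25)
    print(np.rad2deg(th).round(),st,manip.current_ee_pos(),manip.current_wrist_force(),round(manip.current_finger_gap(),3),manip.current_t())
    if st: break
manip.wait(.3)
for n in("scene","top"):
    p,d=manip.grab_frame(n); cv2.imwrite(f"pics/{n}2.png",p); np.save(n+"2.npy",d)
crop(cv2.imread("pics/scene2.png"),190,150,390,330,4,"p7.png")
```

```text
H [0.539  0.0757] r0 [ 0.0495 -0.1767]
5.0 False [ 0.5736 -0.1047  0.1792] [ 2.2402  0.3393 -2.9938] 0.197 16.5667
10.0 False [ 0.5576 -0.107   0.1791] [ 2.4581 -0.311  -2.3558] 0.197 17.0333
15.0 False [ 0.5416 -0.1079  0.179 ] [ 3.9408 -0.0573 -2.0952] 0.194 17.5
20.0 False [ 0.5256 -0.1074  0.179 ] [ 2.4156 -0.2714 -3.4251] 0.196 17.9667
25.0 False [ 0.5096 -0.1055  0.179 ] [ 2.5962 -0.4971 -2.3106] 0.198 18.4333
30.0 False [ 0.494  -0.1023  0.179 ] [ 2.2974 -0.832  -2.7129] 0.196 18.9
```

View pics/p7.png

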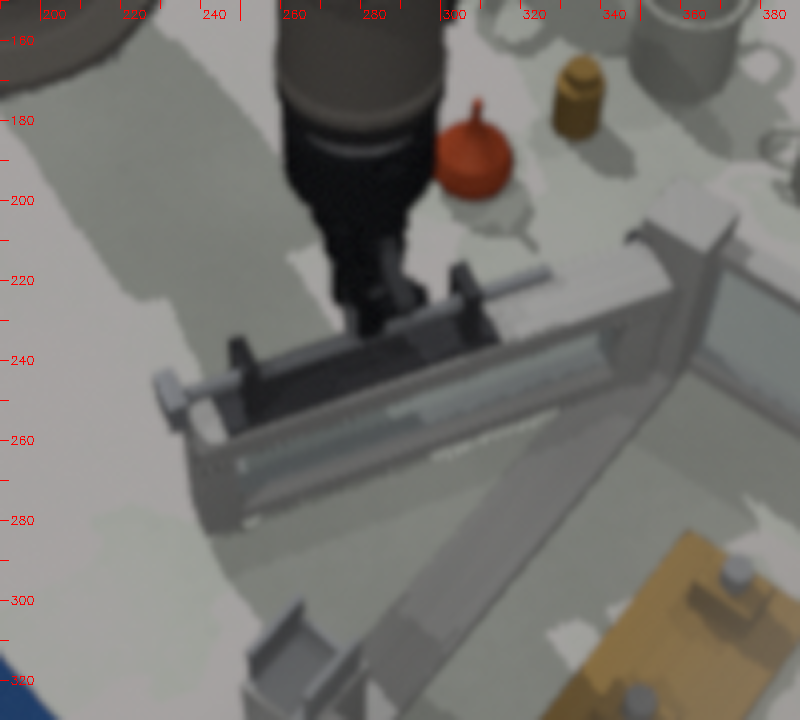

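View pics/top2.png

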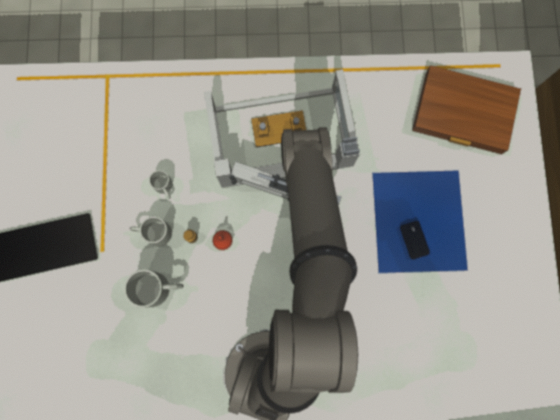

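Gate is open and held, and the standard, mug, blower and mouse are undisturbed. I'll measure the angle from the depth picture.

Run:
```python
from h import *
P=cloud("scene",np.load("scene2.npy")); P[...,0]-=.003; G=w2g(P); z=P[...,2]
v,u=np.mgrid[:420,:560]
k=(z>.123)&(z<.137)&(G[...,0]<-.0)&(G[...,1]<.14)&(G[...,1]>-.16)&(G[...,0]>-.2)
q=G[k].astype(np.float32)
b=np.float32(q); r=cv2.minAreaRect(b); print(len(q),r,cv2.boxPoints(r).round(3).tolist())
vx,vy,*_=cv2.fitLine(q,cv2.DIST_HUBER,0,.01,.01).ravel(); print("line angle",np.rad2deg(np.arctan2(vx,vy)))
# rail segment
R=np.array([[np.cos(.5236),-np.sin(.5236)],[np.sin(.5236),np.cos(.5236)]])
k=(z>.174)&(z<.186)&(G[...,0]<-.0)&(G[...,1]<.1)&(u>230)
q=G[k]
for nm,m in(("A",(u<256)&(u>240)&k),("B",(u>298)&(u<316)&k)): print(nm,m.sum(),G[m].mean(0))
print(manip.current_ee_pos(),manip.current_wrist_force(),manip.current_finger_gap(),abs(manip.current_qvel()).max(),manip.current_t())
```

```text
1550 ((-0.07419001311063766, -0.007545262575149536), (0.29969698190689087, 0.13910581171512604), 87.96388244628906) [[-0.14900000393390656, -0.1550000011920929], [-0.009999999776482582, -0.1599999964237213], [0.0010000000474974513, 0.14000000059604645], [-0.1379999965429306, 0.14499999582767487]]
line angle 27.280228
A 56 [-0.12418262 -0.07522176]
B 55 [-0.06158684  0.03853697]
[ 0.49368266 -0.10210884  0.17881747] [ 1.83488882 -1.3625367  -1.92398271] 0.19517815154702978 0.0025585768320805424 19.3
```

Run:
```python
from h import *
a=manip.current_ee_pos(); manip.wait(.5); print(np.array(manip.current_ee_pos())-a,manip.current_finger_gap(),manip.current_wrist_force(),abs(manip.current_qvel()).max())
print(manip.sign_off(),manip.current_t())
```

```text
[-1.13352584e-04  2.80215616e-05  4.28778053e-05] 0.19361528570900502 [ 2.3863356  -1.00907092 -2.71574591] 0.0017788368092576889
the job is handed in; nothing more can be done
the job is handed in; nothing more can be done
```

The job is handed in, at just under 20 s on the robot clock. The brass standard is moved, the bolt is undone, and the gate is held open at about 30° with the gripper still on the knob.

- **Standard:** it stands upright and released at about (0.391, 0.208) m. The measured midpoint between the middle-sized mug and the blower is (0.391, 0.2115) m, so it is about 3–4 mm off.
- **Bolt:** I lifted it about 10 mm and drew it back about 42 mm. The picture shows the head clear of the keeper.
- **Gate angle:** I commanded a 30° arc about the hinge position I estimated from the pictures. The two bolt guides in the depth picture gave about 29°. A rough line fit to the top rail gave 27°, but other parts of the guard were in that fit, so I trust the guides more.
- **Hold:** the hand drifted about 0.1 mm over the last 0.5 s. The finger gap was steady at about 0.19, and the wrist force was under 4 N.
- **Other objects:** the mug, blower and mouse look unmoved in the last pictures.
- **Camera disagreement:** the two cameras differed by about 6 mm in x, so I averaged them. Both grasps centred well on that average.

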